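Swing the bead moulding into line on a door panel and weight it down

TASK

Without lifting the loose moulding off the door panel, slide the end of it nearer the steel post up beside that post, on the side toward the fixed moulding, while it still lies well askew, then swing it about the post until it lies flush along the fixed moulding. Then take the round steel weight out of its cradle and set it down gently, not dropped, lying lengthwise in the groove between the two mouldings, about half way along the loose one, and let go. Do not knock the lamp above, and leave the glue bottle and sanding block where they are.

Things in the scene. Friction and masses are not known exactly. Their poses are not given: they have to be found in the camera images.
- panel: Fixed cream-primed door panel, 460 (x) x 760 (y) mm, 18 mm thick, lying flat on the table; its upper face is at world z = 0.018. Its axes are about parallel to the world's (yaw up to 0.12 rad). Origin on the table under the middle of the fixed moulding, which runs along panel y. Panel -x is the side toward the robot.
- rail (a point): Middle of the foot of the fixed moulding, on the panel's upper face. The fixed moulding is pale wood, 420 mm long along panel y, section 36 wide x 36 high: vertical sides to 18 mm, then a half-round top of radius 18 mm. The loose moulding belongs against its -x side, so that their middle lines are 36 mm apart and the groove lies 18 mm to the -x side of this point.
- post (a point): Foot of the axis of the fixed upright steel post, 20 mm in diameter, 52 mm high above the panel, at x -67, y +130 mm in the panel's frame: so the gap between post and fixed moulding is 39 mm, 3 mm more than the loose moulding's width. The moulding's end goes into this gap, reaching no more than about 13 mm past the post's axis.
- moulding: Loose pale wood moulding, straight, 300 mm long along its own y, same 36 x 36 mm half-round-topped section as the fixed one, about 0.25 kg. Origin at the centre of its underside, z up. It starts flat on the panel on the robot's side of the fixed one, askew by 0.38 to 0.62 rad: its +y end (the heel) is toward the post and its -y end is swung toward the robot. Home: its y parallel to panel y, its origin about x -36, y -13 mm in the panel's frame.
- heel (a point): Point on the loose moulding's underside, on the edge of its -x side (the side that goes against the post), 7 mm from its +y end (moulding frame x -18, y +143 mm).
- lamp: Fixed slim bench lamp directly above the fixed moulding: a bar 630 mm long along panel y, 35 mm wide (from x -11 to x +24 mm in the panel's frame), underside 148 mm and top 177 mm above the panel, on two legs at y +-318 mm. Origin at the panel's upper face under its middle. It stands in the way of a gripper held upright over the groove: come in from the robot's side, leaning back about 30 degrees.
- cradle: Fixed small dark wood cradle that holds the weight: a 60 x 50 mm base 2 mm thick with two ribs 6 mm high along its y. Origin at the centre of its underside, on the panel; it stands near the left or the right edge of the panel.
- weight: Round steel weight, a solid-looking cylinder 44 mm in diameter and 60 mm long along its own y, flat ends, about 0.4 kg. Origin at its centre, 24 mm above the panel while in the cradle, its y along the cradle's y, nothing beside its ends. When saddled in the groove its centre is about 54 mm above the panel (world z 0.072). Best gripped across its flat ends.
- glue: Glue bottle, 52 mm in diameter, 130 mm high, standing on the panel at the side where the cradle is not. Origin at the centre of its foot.
- sander: Cork sanding block, 50 x 90 x 25 mm, on the panel between the robot and the loose moulding. Origin at the centre of its underside.
Things that resemble listed ones, but are neither listed nor needed, are in the scene too. Leave any blue or turquoise look-alike of the weight alone.

How it is judged:
On the way, in this order (a step that is already met when the one before it is completed fails the run):
1. the heel is beside the post (heel point within 22 mm of the post's axis) while the moulding is still askew by more than 0.2 rad (horizontal distance between heel and post below 0.022 m and angle between the y axis of moulding and the y axis of panel, either way round above 0.2 rad), for 0.1 s.
2. the moulding lies flush along the fixed moulding, its heel still at the post (angle between the y axis of moulding and the y axis of panel, either way round below 0.035 rad and x of moulding in the frame of panel between -0.0405 and -0.033 m and horizontal distance between heel and post below 0.027 m and height (world z) of moulding below 0.022 m), for 0.2 s.
At the end, for the whole second after the job is handed in: Loose moulding parallel to the fixed one (2 degrees), gap at its middle under 4.5 mm, heel point within 27 mm of the post axis; weight at rest in the groove (centre within about 6 mm of its line, 48 to 58 mm above the panel), within 60 mm of the loose moulding's middle, aligned to 0.15 rad (all of step 2 and x of weight in the frame of panel between -0.025 and -0.013 m and height (world z) of weight between 0.066 and 0.076 m and y of weight in the frame of moulding between -0.06 and 0.06 m and angle between the y axis of weight and the y axis of panel, either way round below 0.15 rad and linear speed of each of weight, moulding below 0.02 m/s); the robot touches nothing.
It fails at once if the loose moulding is lifted more than 12 mm off the panel (height (world z) of moulding above 0.03 m).
It fails at once if the lamp is struck (over 8 N) (contact force between any of the arm, the fingers, weight and lamp above 8 N).
It fails at once if the weight is dropped (falls faster than 0.45 m/s out of the fingers) (contact force between the fingers and weight below 0.05 N and linear speed of weight above 0.45 m/s).
It fails at once if the glue bottle or sanding block is moved more than 30 mm (distance of any of glue, sander from where it was at the start of the episode above 0.03 m).
It also fails if it takes over 72 s, if anything falls off the work surface, if the arm or the gripper's body presses on something with over 40 N, if the wrist force passes 120 N, or if a joint passes its speed limit or range.

ROBOT

A 6-joint arm with a two-finger parallel gripper is mounted at the origin on the work surface. World frame = base frame: x ahead of the robot, y to its left, z up, the work surface at z = 0. Lengths are in m, angles in rad, forces in N, time in s.
With the tool pointing down it reaches from about 0.3 to 0.775 m from the base axis. Payload 14.6 kg.
Tool frame: the origin (TCP) lies at the very end of the fingers, on their centre line; the grasp point (between the pads) lies 19 mm behind it; z points along the fingers, y is the line along which they close (so a half turn about z gives the same grasp; the last joint's range is limited). The gripper opens to 94 mm and grips with 3 to 60 N. Pads are 16 mm wide; open, the fingers measure 119 mm over their backs; the gripper's body (75 mm by 177 mm) begins 78 mm behind the grasp point.
Start: joints at [1.092, 0.3, 1.521, -0, 1.321, -0.067], TCP at [0.22, 0.504, 0.205] pointing down, gripper open.
Joint ranges: [-3.03, 3.03], [-0.79, 2.21], [0.23, 2.52], [-1.04, 4.18], [0, 3.07], [-2.55, 2.55]. Speed limits (rad/s): [2.22, 2.22, 2.57, 3.14, 3.14, 3.14].

INTERFACE

Orientations are given as [roll, pitch, yaw] about the fixed x, y, z axes, in that order (R = Rz(yaw) Ry(pitch) Rx(roll)).
In Python, from station import ctrl gives the robot as it stands.
- The arm moves only by the tool move_arm, never from a script. Its argument "increments" is a list of rows, each a list of 7 numbers: the opening, from 0 (shut) to 1 (fully open), then the shift along the tool's x, y, z in units of 50 mm (1.0 is 50 mm), then the turn, a rotation vector about the tool's x, y, z in rad. In form: [[claw, tx, ty, tz, rx, ry, rz], ...]. A call has 1 to 20 rows; each row shifts and turns the commanded pose from where the row before left it, along the tool's axes as they then stand; what a row does not reach is not made up. A row lasts 1/10 s, in which the tool goes at most 50 mm and 8.59 degrees, less where a joint would pass 70% of its speed; a pose out of reach is approached as far as the arm can. A call is refused whole if a number of a shift passes 1 or a number of a turn 0.15, either way. A call with a gripper value outside its range is refused whole. The fingers move at their own pace and stop on an object; "force" is the grip in N (left out, the last holds). Time passes only in rows, so rows that do not move let the fingers close. It gives the time, the measured TCP pose, the force, the opening and the grip force at its end, in the units of the state.
- ctrl.get_obs(): the state, without advancing time (a new reading comes with each control period).
- ctrl.camera(name): name is "scene" or "side" or "wrist"; returns a dict with "color" (384x512x3 uint8, blue, green, red), "K" (3x3 intrinsics, pixels), "pose" (4x4, takes a point from camera to world coordinates); the wrist camera has in their place "tool_from_camera" (4x4, takes a point from camera to tool coordinates, whose origin is the TCP and whose axes are the flange's). Camera axes: x right, y down, z forward; pixel columns grow to the right and rows downward; lengths in m; the calibration is good to about 2 mm. A picture is of the moment at which its call begins: read the wrist's pose just before it. There is no depth.
- ctrl.hand_in(): hands the job in; it is judged then, once.
Trained networks look in a picture, given as the dict that the camera call returned (one of the last four; its "shot" number tells which), for a name from the list of things; names that differ only in an ending like _2 or _b are one class to them, and where a whole thing is asked for, a point or a joint stands for the part that bears it (a point fixed in the world has none). Each returns a list of dicts, best first, with "conf" (0 to 1); they miss things now and then, are a little off and sometimes report something else, mostly with a low value. They report only what shows in the picture. A call takes as long as a camera call. They do not tell look-alikes from the thing itself.
- ctrl.cut_out(name, picture): "mask" (384x512 bool, what is visible of it) and "centre" ([row, column] in pixels, amid what is visible of it).
The state is a dict: "time_s": time; "qpos": joint angles; "joint_vel": joint speeds; "tau": joint torques, N m; "ee_pos": TCP position; "eef_rot": TCP orientation; "force": force on the tool from outside, world axes, zero at the start; "moment": the same for the moment, N m; "grip_width": finger opening in m; "grip_force": force on a finger pad.
Only numpy, scipy, OpenCV 4.12 (cv2) and the standard library are available. Lean on these libraries where they do the work, as an engineer would, in place of code of your own. Each camera call takes 0.05 s, during which the arm holds its last target. There are 200 camera calls.

## Working session

There is one attempt and no reset: what is moved stays moved. The work goes in short steps, Python scripts to look and compute and a tool call to move; the robot and the scene stay as the last step left them, time stands still between calls to the robot, and variables do not carry over. Pictures are saved under pics/ and viewed, at most 13 in all, crops included, and the job is handed in when it is done.

Besides the shell and the picture viewer there is one more tool, called as name([rows], argument=value, ...), one row to a line, values as JSON. move_arm: Moves the arm, as the interface text tells. Its arguments: {"type":"object","properties":{"increments":{"type":"array","items":{"type":"array","items":{"type":"number"}}},"force":{"type":"number"}},"required":["increments"]}

```bash
mkdir -p pics; ls; cat > h.py <<'E'
import numpy as np, cv2
from station import ctrl
def ray(c,px):
    K=np.array(c["K"]);P=np.array(c["pose"]);d=P[:3,:3]@np.linalg.inv(K)@[px[0],px[1],1];return P[:3,3],d
def onz(c,px,z):
    o,d=ray(c,px);return o+d*(z-o[2])/d[2]
def proj(c,p):
    K=np.array(c["K"]);P=np.linalg.inv(np.array(c["pose"]));q=K@(P[:3,:3]@np.array(p)+P[:3,3]);return q[:2]/q[2]
def tri(*cs):
    A=np.zeros((3,3));b=np.zeros(3)
    for c,px in cs:
        o,d=ray(c,px);d=d/np.linalg.norm(d);M=np.eye(3)-np.outer(d,d);A+=M;b+=M@o
    return np.linalg.solve(A,b)
E
python3 - <<'E'
from h import *
np.set_printoptions(precision=3,suppress=True)
ims=[]
for n in ("scene","side"):
    c=ctrl.camera(n);ims.append(c["color"]);print(n,np.array(c["pose"])[:3],c["K"][0][0])
    for t in ("panel","rail","post","moulding","heel","lamp","cradle","weight","glue","sander"):
        try:
            for r in ctrl.cut_out(t,c)[:3]:
                m=r["mask"];rc=cv2.minAreaRect(np.argwhere(m)[:,::-1].astype(np.float32));print(t,round(r["conf"],2),np.round(r["centre"],1),m.sum(),np.round(np.concatenate([rc[0],rc[1],[rc[2]]]),1))
        except Exception as e: print(t,e)
    cv2.imwrite(f"pics/{n}1.png",cv2.resize(c["color"],(800,600)))
o=ctrl.get_obs();print(o["ee_pos"],o["eef_rot"],o["time_s"])
E
```

```text
pics
scene [[ 0.875  0.323 -0.36   0.886]
 [ 0.484 -0.592  0.644 -0.705]
 [-0.005 -0.738 -0.675  0.739]] 450.23796396520083
panel 0.8 [249.1 336.9] 49501 [347.3 252.8 235.1 330.   47.1]
rail 0.68 [254.  337.2] 48912 [347.5 253.2 234.4 329.9  47.1]
post 0.65 [249.6 334.8] 49878 [347.4 252.1 235.1 331.1  46.7]
moulding 0.82 [214.2 263. ] 2080 [269.8 210.1  21.4 116.5  70.9]
heel 0.63 [215.  264.8] 1907 [269.2 210.3  19.6 113.3  70.9]
heel 0.47 [200.7 324.1] 6602 [335.  202.4  57.6 284.2  36.5]
lamp 0.94 [201.9 326.4] 6520 [334.9 202.8  56.7 282.2  36.6]
cradle 0.62 [278.9 216.2] 189 [218.5 279.3   8.3  24.4  56.3]
weight 0.88 [238.7 144.3] 652 [144.2 236.5  20.6  34.5  19.7]
weight 0.63 [266.7 209.3] 757 [211.7 265.2  22.2  35.8  56.3]
weight 0.6 [171.9 204.9] 429 [205. 169.  28.  16.  90.]
glue 0.84 [119.  355.3] 783 [354.7 118.3  19.9  49.4   8.1]
glue 0.54 [267.2 212.5] 763 [211.5 265.2  22.6  36.6  53.1]
sander 0.95 [166.7 286.4] 685 [288.6 163.6  22.   36.4  42.7]
side [[ 0.827 -0.352  0.438  0.117]
 [-0.562 -0.512  0.65  -0.678]
 [-0.004 -0.784 -0.621  0.627]] 381.44214050720046

[... 151 characters left out ...]
891 [315.4 168.9 250.8 179.1  53.8]
moulding 0.85 [192.3 269.1] 1085 [269.5 187.5  81.   15.   90. ]
heel 0.94 [191.4 267.6] 1133 [269.5 187.   82.   15.   90. ]
heel 0.31 [162.7 221.7] 476 [222.7 163.7  29.9  18.7  49.8]
lamp 0.71 [131.4 336.7] 4249 [319.7 142.1 214.6  74.1  43.8]
weight 0.94 [235.9 316.2] 627 [315.1 237.2  33.7  20.2  61.4]
weight 0.94 [240.7 197.1] 611 [199.6 241.8  20.9  30.4  71.6]
weight 0.71 [208.2 182.3] 533 [180.9 210.8  30.7  18.6  16.7]
glue 0.85 [115.1 216.5] 575 [218.5 110.5  41.   17.   90. ]
sander 0.69 [164.2 219.8] 535 [223.3 163.8  32.5  19.1  45. ]
sander 0.26 [133.6 339.4] 4485 [320.2 141.6 216.1  76.1  44. ]
[0.22  0.504 0.205] [-3.142  0.     2.73 ] 1.1
```

View pics/scene1.png

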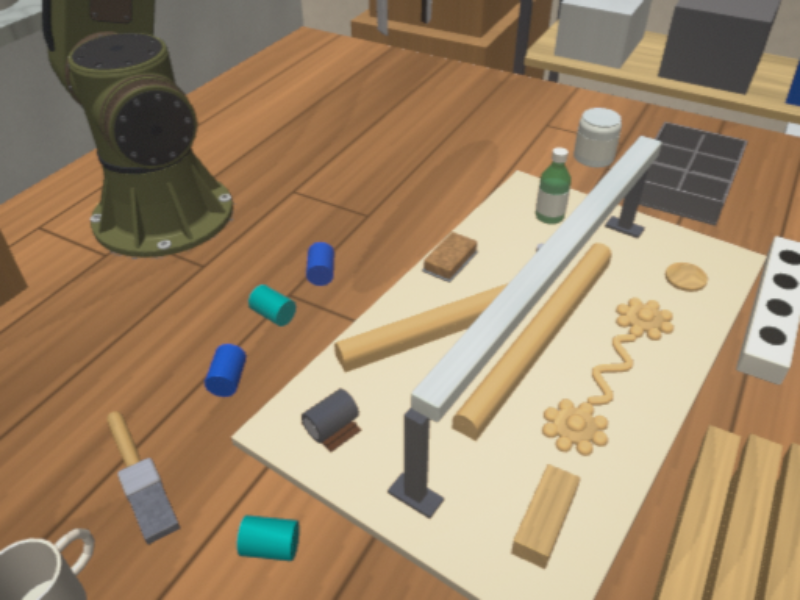

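View pics/side1.png

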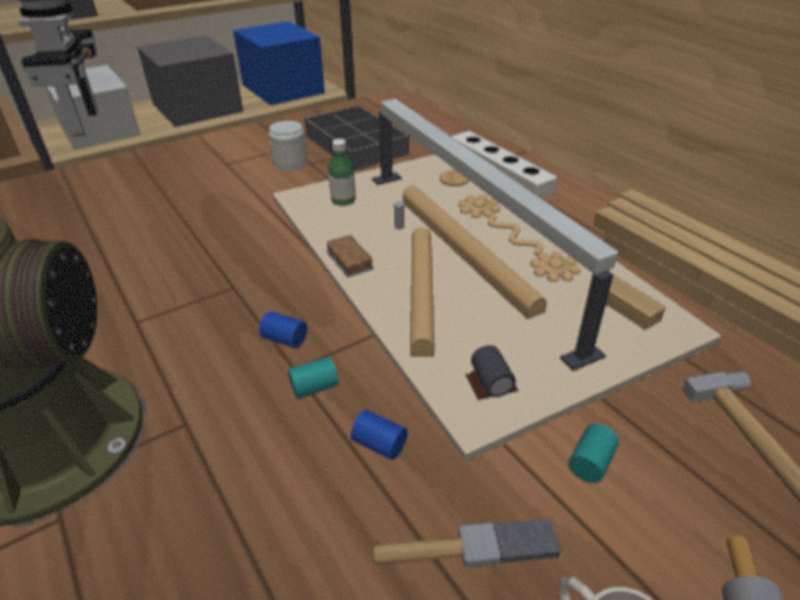

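Candidates for the weight in the 800 px scene picture: blue (320,263) and (226,370), turquoise (272,304) and (268,537), and dark grey (330,415). The grey one lies in the dark cradle on the panel, so it fits; I'll confirm it in a wrist crop. The loose moulding runs from (345,355) to about (505,290), and the fixed one from (470,422) to (600,252). The post is at (399,215) in the side view.

```bash
python3 - <<'E'
from h import *
np.set_printoptions(precision=3,suppress=True)
s=ctrl.camera("scene");d=ctrl.camera("side");w=ctrl.camera("wrist");print(np.array(w["tool_from_camera"]),w["K"])
f=.64
for n,c,pts,z in [("scorners",s,[(518,172),(235,438),(765,258)],.018),("dcorners",d,[(275,197),(468,455),(718,338)],.018),
 ("rail top d",d,[(412,190),(537,300)],.054),("rail top s",s,[(603,248),(466,418)],.054),
 ("mould top d",d,[(422,232),(423,338)],.054),("mould s",s,[(342,350),(500,287)],.045),("post d",d,[(399,205)],.07),("post foot",d,[(399,228)],.018),
 ("weight d",d,[(315/f,237/f)],.042),("weight s",s,[(211.7/f,265/f)],.042),("weight end d",d,[(480,352),(505,380)],.05),
 ("sander s",s,[(286/f,164/f)],.043),("sander d",d,[(223/f,164/f)],.043),("glue d",d,[(342,200)],.018),("glue s",s,[(551,215)],.018)]:
    print(n,*[onz(c,np.array(p)*f,z) for p in pts])
E
```

```text
[[-0.    -0.973 -0.232  0.068]
 [ 1.    -0.     0.     0.   ]
 [-0.    -0.232  0.973 -0.178]
 [ 0.     0.     0.     1.   ]] [[304.159   0.    257.396]
 [  0.    304.159 192.364]
 [  0.      0.      1.   ]]
scorners [0.52  0.404 0.018] [ 0.441 -0.34   0.018] [0.968 0.354 0.018]
dcorners [0.51  0.399 0.018] [ 0.434 -0.341  0.018] [ 0.88  -0.387  0.018]
rail top d [0.726 0.205 0.054] [ 0.684 -0.196  0.054]
rail top s [0.738 0.207 0.054] [ 0.692 -0.2    0.054]
mould top d [0.651 0.065 0.054] [ 0.489 -0.167  0.054]
mould s [ 0.492 -0.169  0.045] [0.63  0.054 0.045]
post d [0.656 0.146 0.07 ]
post foot [0.657 0.149 0.018]
weight d [ 0.536 -0.264  0.042]
weight s [ 0.538 -0.266  0.042]
weight end d [ 0.54  -0.232  0.05 ] [ 0.533 -0.293  0.05 ]
sander s [0.527 0.083 0.043]
sander d [0.511 0.087 0.043]
glue d [0.62  0.308 0.018]
glue s [0.623 0.302 0.018]
```

move_arm([
  [1, 0, 0, 0, 0, 0, 0.1475],
  [1, 0, 0, 0, 0, 0, 0.1475],
  [1, 0, 0, 0, 0, 0, 0.1475],
  [1, 0, 0, 0, 0, 0, 0.1475],
  [1, 0, 0, 0, 0, 0, 0.1475],
  [1, 0, 0, 0, 0, 0, 0.1475],
  [1, 0, 0, 0, 0, 0, 0.1475],
  [1, 0, 0, 0, 0, 0, 0.1475],
  [1, 0, 0, 0, 0, 0, 0.1475],
  [1, 0, 0, 0, 0, 0, 0.1475],
  [1, 0, 0, 0, 0, 0, 0.1475],
  [1, 0, 0, 0, 0, 0, 0.1475],
])

```text
time_s: 2.45
ee_pos: [0.2201, 0.504, 0.2054]
eef_rot: [-3.142, 0.0, 0.954]
force: [0.5, 0.5, 0.1]
grip_width: 0.094
grip_force: 0.0
```

move_arm([
  [1, -0.335, 0.61, -0.07, 0, 0, 0],
  [1, -0.335, 0.61, -0.07, 0, 0, 0],
  [1, -0.335, 0.61, -0.07, 0, 0, 0],
  [1, -0.335, 0.61, -0.07, 0, 0, 0],
  [1, -0.335, 0.61, -0.07, 0, 0, 0],
  [1, -0.335, 0.61, -0.07, 0, 0, 0],
  [1, -0.335, 0.61, -0.07, 0, 0, 0],
  [1, -0.335, 0.61, -0.07, 0, 0, 0],
  [1, -0.335, 0.61, -0.07, 0, 0, 0],
  [1, -0.335, 0.61, -0.07, 0, 0, 0],
  [1, -0.335, 0.61, -0.07, 0, 0, 0],
  [1, -0.335, 0.61, -0.07, 0, 0, 0],
  [1, -0.335, 0.61, -0.07, 0, 0, 0],
  [1, -0.335, 0.61, -0.07, 0, 0, 0],
  [1, -0.335, 0.61, -0.07, 0, 0, 0],
  [1, -0.335, 0.61, -0.07, 0, 0, 0],
  [1, -0.335, 0.61, -0.07, 0, 0, 0],
  [1, -0.335, 0.61, -0.07, 0, 0, 0],
  [1, -0.335, 0.61, -0.07, 0, 0, 0],
  [1, -0.335, 0.61, -0.07, 0, 0, 0],
])

```text
time_s: 4.45
ee_pos: [0.528, -0.1218, 0.2757]
eef_rot: [3.141, -0.0, 0.96]
force: [0.3, -0.1, -0.0]
grip_width: 0.0942
grip_force: 0.0
```

```bash
cat >> h.py <<'E'
from scipy.spatial.transform import Rotation as Ro
def toolR(): return Ro.from_euler('xyz',ctrl.get_obs()["eef_rot"])
def wrist():
    o=ctrl.get_obs();T=np.eye(4);T[:3,:3]=Ro.from_euler('xyz',o["eef_rot"]).as_matrix();T[:3,3]=o["ee_pos"]
    c=ctrl.camera("wrist");c["pose"]=T@np.array(c["tool_from_camera"]);return c
def delta(p,R=None):
    o=ctrl.get_obs();R0=toolR();print("shift units (in present tool axes)",np.round(R0.inv().apply(np.array(p)-o["ee_pos"])/.05,2),"turn",None if R is None else np.round((R0.inv()*R).as_rotvec(),3))
def draw(c,lines,name,k=1.5625):
    im=cv2.resize(c["color"],None,fx=k,fy=k)
    for a,b,col in lines: cv2.line(im,*[tuple(int(v) for v in proj(c,q)*k) for q in (a,b)],col,1)
    cv2.imwrite("pics/"+name,im)
E
python3 - <<'E'
from h import *
np.set_printoptions(precision=3,suppress=True)
o=ctrl.get_obs();print(o["ee_pos"],o["eef_rot"],o["qpos"],o["time_s"])
c=wrist()
for t in ("moulding","weight","cradle","sander","glue"):
    for r in ctrl.cut_out(t,c)[:3]:
        rc=cv2.minAreaRect(np.argwhere(r["mask"])[:,::-1].astype(np.float32));print(t,round(r["conf"],2),np.round(np.concatenate([rc[0],rc[1],[rc[2]]]),1))
cv2.imwrite("pics/w1.png",cv2.resize(c["color"],(800,600)))
np.save("w1.npy",{k:c[k] for k in("color","K","pose")},allow_pickle=True)
E
```

```text
[ 0.528 -0.122  0.276] [ 3.141 -0.     0.96 ] [-0.294  0.237  1.438  0.     1.466  0.317] 4.45
moulding 0.6 [251.5 107.5 215.   29.   90. ]
moulding 0.45 [315.5 240.5  31.3  40.8  75.2]
weight 0.78 [104.  173.4  54.2  30.6  22.1]
weight 0.75 [137.2 233.8   8.5  31.8  45. ]
weight 0.7 [319.  247.3  50.   29.5  74.7]
cradle 0.81 [308.5 234.2  23.8  44.8  40.2]
sander 0.96 [151.2  25.5  84.7  41.9  58.2]
```

View pics/w1.png

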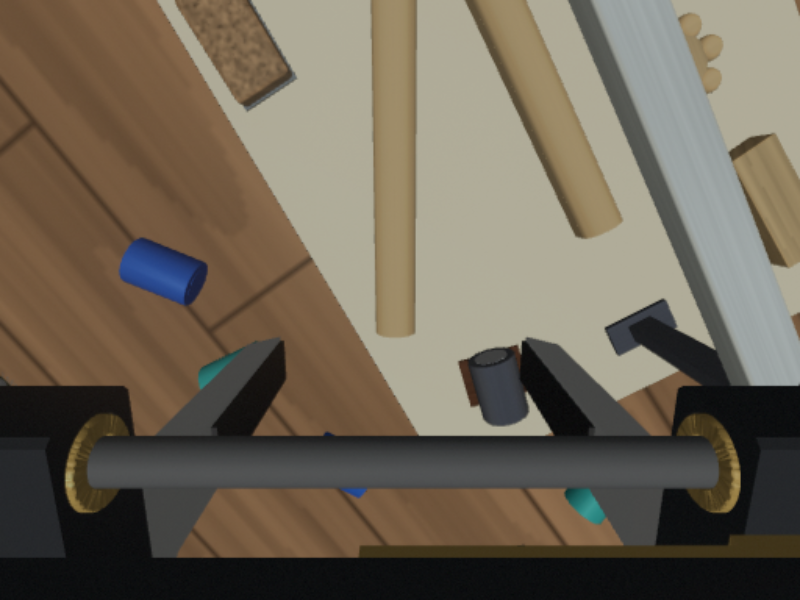

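The wrist view shows the loose moulding (395,0)-(395,335), the fixed moulding's end at (597,230), the lamp, and the grey weight in its brown cradle at (497,385). The blue and turquoise look-alikes lie off the panel. Moving along the moulding to see the post.

move_arm([
  [1, 0.5, 0, 0, 0, 0, 0],
  [1, 0.5, 0, 0, 0, 0, 0],
  [1, 0.5, 0, 0, 0, 0, 0],
  [1, 0.5, 0, 0, 0, 0, 0],
  [1, 0.5, 0, 0, 0, 0, 0],
  [1, 0.5, 0, 0, 0, 0, 0],
  [1, 0, 0, 0, 0, 0, 0],
  [1, 0, 0, 0, 0, 0, 0],
])

```text
time_s: 5.55
ee_pos: [0.6132, 0.0033, 0.2754]
eef_rot: [-3.141, 0.0, 0.962]
force: [0.7, -0.3, -1.1]
grip_width: 0.094
grip_force: 0.0
```

```bash
python3 - <<'E'
from h import *
np.set_printoptions(precision=3,suppress=True)
o=ctrl.get_obs();print(o["ee_pos"],o["eef_rot"],o["time_s"])
c=wrist()
for t in ("moulding","weight","sander","glue"):
    for r in ctrl.cut_out(t,c)[:3]:
        rc=cv2.minAreaRect(np.argwhere(r["mask"])[:,::-1].astype(np.float32));print(t,round(r["conf"],2),np.round(np.concatenate([rc[0],rc[1],[rc[2]]]),1))
cv2.imwrite("pics/w2.png",cv2.resize(c["color"],(800,600)))
np.save("w2.npy",{k:c[k] for k in("color","K","pose")},allow_pickle=True)
E
```

```text
[0.613 0.003 0.275] [-3.141  0.     0.962] 5.55
moulding 0.56 [253.5 191.  174.   27.   90. ]
weight 0.96 [313.8 331.6  41.5  28.2  74.1]
weight 0.9 [103.3 262.8  17.   34.6  45. ]
weight 0.58 [160.2 326.5  27.4  49.   68.6]
sander 0.9 [161.  144.5  70.9  41.2  57.1]
```

View pics/w2.png

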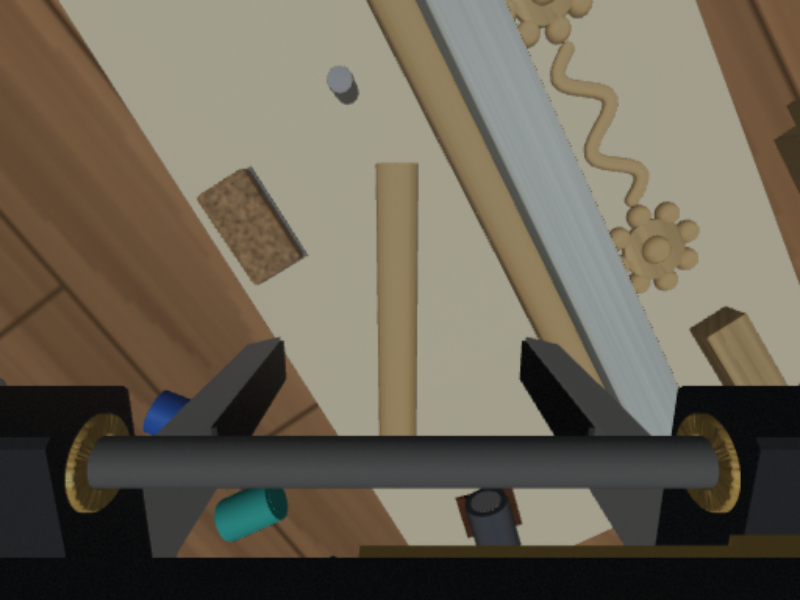

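```bash
python3 - <<'E'
from h import *
np.set_printoptions(precision=4,suppress=True)
a=np.load("w1.npy",allow_pickle=True).item();b=np.load("w2.npy",allow_pickle=True).item();f=.64
P=lambda c,x,y,z:onz(c,(x*f,y*f),z)
print("rail foot edge w1",P(a,468,0,.018),P(a,578,237,.018)); print("w2",P(b,370,0,.018),P(b,545,335,.018))
print("rail end crest w1",P(a,602,228,.05))
print("post top",P(b,341,77,.07),"tri foot",P(b,347,96,.018))
l=P(b,376,163,.036);r=P(b,419,163,.036);print("heel end",l,r,(l+r)/2, P(b,397,163,.054))
l=P(b,379,400,.036);r=P(b,416.5,400,.036);print("mid w2",l,r,(l+r)/2)
l=P(a,376,335,.036);r=P(a,415,335,.036);print("tail end",l,r,(l+r)/2,P(a,395,336,.054),P(a,395,336,.018))
print("weight w1 top end, mid",tri((a,(319,247.3)),(b,(313.8,331.6))))
s=ctrl.camera("scene");d=ctrl.camera("side")
print("weight tri s,d",tri((s,(211.7,265.2)),(d,(315.1,237.2))))
print("post tri",tri((b,(341*f,77*f)),(d,(399*f,204*f))))
for y in (400,):pass
for c in (a,b): print(c["pose"][:3,3])
E
```

```text
rail foot edge w1 [0.6957 0.0246 0.018 ] [ 0.6721 -0.1951  0.018 ]
w2 [0.7146 0.1959 0.018 ] [ 0.6843 -0.133   0.018 ]
rail end crest w1 [ 0.6847 -0.1908  0.05  ]
post top [0.6592 0.1503 0.07  ] tri foot [0.6556 0.1477 0.018 ]
heel end [0.6441 0.0875 0.036 ] [0.6739 0.0667 0.036 ] [0.659  0.0771 0.036 ] [0.6583 0.0765 0.054 ]
mid w2 [ 0.5201 -0.0903  0.036 ] [ 0.5494 -0.1107  0.036 ] [ 0.5348 -0.1005  0.036 ]
tail end [ 0.4702 -0.1611  0.036 ] [ 0.4996 -0.1817  0.036 ] [ 0.4849 -0.1714  0.036 ] [ 0.4875 -0.1674  0.054 ] [ 0.4805 -0.1765  0.018 ]
weight w1 top end, mid [ 0.5325 -0.2784  0.0138]
weight tri s,d [ 0.537  -0.2645  0.0405]
post tri [0.659  0.1507 0.0689]
[ 0.5654 -0.0667  0.454 ]
[0.6506 0.0585 0.4537]
```

Post axis ≈ (0.658, 0.149), panel yaw ≈ -0.107 rad, moulding centre ≈ (0.572, -0.047) and 0.50 rad askew. I'll grip it across its sides 80 mm toward the tail.

move_arm([
  [1, -0.485, -0.02, 0.2, 0, 0, 0],
  [1, -0.485, -0.02, 0.2, 0, 0, 0],
  [1, -0.485, -0.02, 0.2, 0, 0, 0],
  [1, -0.485, -0.02, 0.2, 0, 0, 0],
  [1, -0.485, -0.02, 0.2, 0, 0, 0],
  [1, -0.485, -0.02, 0.2, 0, 0, 0],
  [1, 0, 0, 0.6, 0, 0, 0],
  [1, 0, 0, 0.6, 0, 0, 0],
  [1, 0, 0, 0.6, 0, 0, 0],
  [1, 0, 0, 0.6, 0, 0, 0],
  [1, 0, 0, 0.5, 0, 0, 0],
  [1, 0, 0, 0.4, 0, 0, 0],
  [1, 0, 0, 0.3, 0, 0, 0],
  [1, 0, 0, 0.2, 0, 0, 0],
  [1, 0, 0, 0.06, 0, 0, 0],
  [1, 0, 0, 0, 0, 0, 0],
])

```text
time_s: 7.5
ee_pos: [0.5253, -0.1133, 0.0226]
eef_rot: [3.142, -0.0, 0.96]
force: [-0.6, 0.2, 0.1]
grip_width: 0.0941
grip_force: 0.0
```

move_arm([
  [0.3, 0, 0, 0, 0, 0, 0],
  [0.2, 0, 0, 0, 0, 0, 0],
  [0.2, 0, 0, 0, 0, 0, 0],
  [0.2, 0, 0, 0, 0, 0, 0],
  [0.2, 0, 0, 0, 0, 0, 0],
  [0.2, 0, 0, 0, 0, 0, 0],
  [0.2, 0, 0, 0, 0, 0, 0],
], force=15)

```text
time_s: 8.2
ee_pos: [0.5253, -0.1132, 0.0225]
eef_rot: [3.142, -0.0, 0.96]
force: [-0.0, 0.1, 0.8]
grip_width: 0.0415
grip_force: 0.0
```

move_arm([
  [0.2, 0, 0, 0, 0, 0, 0],
  [0.2, 0, 0, 0, 0, 0, 0],
  [0.2, 0, 0, 0, 0, 0, 0],
  [0.2, 0, 0, 0, 0, 0, 0],
])

```text
time_s: 8.6
ee_pos: [0.5253, -0.1132, 0.0225]
eef_rot: [3.142, -0.0, 0.96]
force: [-0.3, 0.5, 0.6]
grip_width: 0.036
grip_force: 15.0
```

move_arm([
  [0.2, 0.09, -0.02, 0, 0, 0, 0],
  [0.2, 0.09, -0.02, 0, 0, 0, 0],
  [0.2, 0.09, -0.02, 0, 0, 0, 0],
  [0.2, 0.09, -0.02, 0, 0, 0, 0],
  [0.2, 0.09, -0.02, 0, 0, 0, 0],
  [0.2, 0.09, -0.02, 0, 0, 0, 0],
  [0.2, 0.09, -0.02, 0, 0, 0, 0],
  [0.2, 0.09, -0.02, 0, 0, 0, 0],
  [0.2, 0.09, -0.02, 0, 0, 0, 0],
  [0.2, 0.09, -0.02, 0, 0, 0, 0],
  [0.2, 0.09, -0.02, 0, 0, 0, 0],
  [0.2, 0.09, -0.02, 0, 0, 0, 0],
  [0.2, 0.08, 0, 0, 0, 0, 0],
  [0.2, 0.08, 0, 0, 0, 0, 0],
  [0.2, 0, 0, 0, 0, 0, 0],
])

```text
time_s: 10.1
ee_pos: [0.5514, -0.055, 0.0224]
eef_rot: [3.141, -0.0, 0.96]
force: [1.1, 0.7, -0.1]
grip_width: 0.036
grip_force: 15.0
```

```bash
python3 - <<'E'
from h import *
np.set_printoptions(precision=4,suppress=True)
o=ctrl.get_obs();print(o["ee_pos"],o["eef_rot"],o["force"],o["grip_width"],o["grip_force"])
c=wrist();s=ctrl.camera("side")
im=np.hstack([cv2.resize(c["color"][:200,150:400],None,fx=1.6,fy=1.6),cv2.resize(s["color"][90:215,190:340],(384,320))])
cv2.imwrite("pics/w3.png",im)
E
```

```text
[ 0.5514 -0.055   0.0224] [ 3.1414 -0.0005  0.9601] [ 1.0687  0.6682 -0.142 ] 0.03601792467629488 15.000018496066332
```

View pics/w3.png

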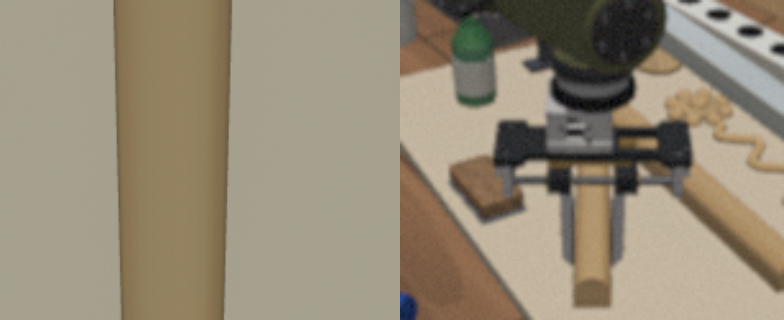

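By geometry the heel is about 13 mm from the post axis at 0.5 rad askew; the picture shows the moulding square in the grip but not the post itself. Swinging it about the post with a light hold.

move_arm([
  [0.2, 0.01, 0.046, 0, 0, 0, -0.01],
  [0.2, 0.01, 0.046, 0, 0, 0, -0.01],
  [0.2, 0.01, 0.046, 0, 0, 0, -0.01],
  [0.2, 0.01, 0.046, 0, 0, 0, -0.01],
  [0.2, 0.01, 0.046, 0, 0, 0, -0.01],
  [0.2, 0.01, 0.046, 0, 0, 0, -0.01],
  [0.2, 0.01, 0.046, 0, 0, 0, -0.01],
  [0.2, 0.01, 0.046, 0, 0, 0, -0.01],
  [0.2, 0.01, 0.046, 0, 0, 0, -0.01],
  [0.2, 0.01, 0.046, 0, 0, 0, -0.01],
  [0.2, 0.01, 0.046, 0, 0, 0, -0.01],
  [0.2, 0.01, 0.046, 0, 0, 0, -0.01],
  [0.2, 0.01, 0.046, 0, 0, 0, -0.01],
  [0.2, 0.01, 0.046, 0, 0, 0, -0.01],
  [0.2, 0, 0, 0, 0, 0, 0],
])

```text
time_s: 11.7
ee_pos: [0.5826, -0.0664, 0.0225]
eef_rot: [3.141, -0.0, 1.1]
force: [-0.2, -0.3, 0.2]
grip_width: 0.0355
grip_force: 15.0
```

move_arm([
  [0.7, 0, 0, 0, 0, 0, 0],
  [0.7, 0, 0, 0, 0, 0, 0],
  [0.7, 0, 0, 0, 0, 0, 0],
  [0.7, 0, 0, 0, 0, 0, 0],
  [0.7, -0.1, 0, -0.6, 0, 0, 0],
  [0.7, -0.4, -0.2, -0.8, 0, 0, 0],
  [0.7, -0.4, -0.3, -0.8, 0, 0, 0],
  [0, -0.4, -0.5, -0.6, 0, 0, 0],
  [0, -0.4, -0.5, -0.2, 0, 0, 0],
  [0, -0.2, -0.5, 0, 0, 0, 0],
  [0, 0, 0, 0, 0, 0, 0],
])

```text
time_s: 12.8
ee_pos: [0.448, -0.1055, 0.1731]
eef_rot: [3.141, -0.0, 1.099]
force: [0.3, -0.1, -1.1]
grip_width: 0.0373
grip_force: 0.0
```

```bash
python3 - <<'E'
from h import *
np.set_printoptions(precision=4,suppress=True)
o=ctrl.get_obs();print(o["ee_pos"],o["eef_rot"],o["force"],o["qpos"])
c=wrist();s=ctrl.camera("side")
im=np.hstack([c["color"],cv2.resize(s["color"][90:282,170:310],(280,384))])
np.save("w4.npy",{k:c[k] for k in("color","K","pose")},allow_pickle=True)
np.save("d4.npy",{k:s[k] for k in("color","K","pose")},allow_pickle=True)
cv2.imwrite("pics/w4.png",im)
E
```

```text
[ 0.448  -0.1055  0.1731] [ 3.1407 -0.      1.099 ] [ 0.2979 -0.1256 -1.0515] [-0.3109  0.1306  1.8055 -0.0001  1.2047  0.1609]
```

View pics/w4.png

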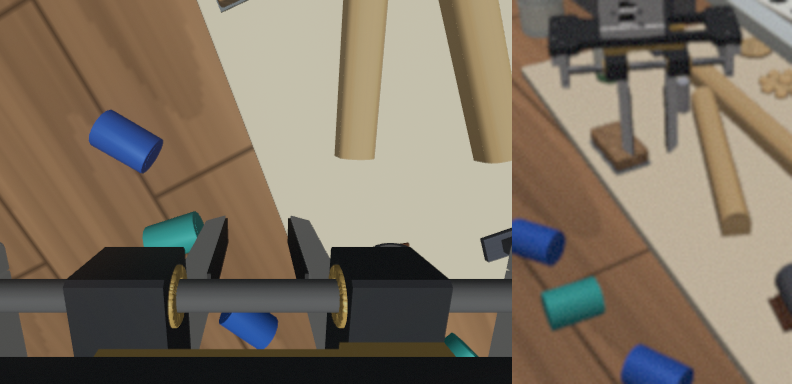

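The moulding now lies about 0.36 rad askew and released, its tail at wrist pixel (355,155). Next I turn the tool to the placing attitude (camera toward the robot, leaning back) for the push.

move_arm([
  [0, 0, 0, 0, 0, 0, -0.148],
  [0, 0, 0, 0, 0, 0, -0.148],
  [0, 0, 0, 0, 0, 0, -0.148],
  [0, 0, 0, 0, 0, 0, -0.148],
  [0, 0, 0, 0, 0, 0, -0.148],
  [0, 0, 0, 0, 0, 0, -0.148],
  [0, 0, 0, 0, 0, 0, -0.148],
  [0, 0, 0, 0, 0, 0, -0.148],
  [0, 0, 0, 0, 0, 0, -0.148],
  [0, 0, 0, 0, 0, 0, -0.148],
  [0, 0, 0, 0, 0, 0, -0.148],
  [0, 0, 0, 0, 0, 0, -0.148],
  [0, 0, 0, 0, 0, 0, -0.148],
  [0, 0, 0, 0, 0, -0.138, 0],
  [0, 0, 0, 0, 0, -0.138, 0],
  [0, 0, 0, 0, 0, -0.138, 0],
  [0, 0, 0, 0, 0, -0.138, 0],
  [0, 0, 0, 0, 0, 0, 0],
])

```text
time_s: 14.7
ee_pos: [0.4486, -0.1051, 0.1711]
eef_rot: [3.141, 0.552, 3.023]
force: [-0.3, 0.2, -0.4]
grip_width: 0.0004
grip_force: 0.0
```

```bash
cat >> h.py <<'E'
O=np.array([.7115,.0125,.018]);yaw=-.107;RP=Ro.from_euler('z',yaw)
def pan(x,y,z): return O+RP.apply(np.array([x,y,z])/1000)
def inpan(p): return RP.inv().apply(np.array(p)-O)*1000
RL=RP*Ro.from_matrix(np.array([[-np.cos(.55),0,np.sin(.55)],[0,1,0],[-np.sin(.55),0,-np.cos(.55)]]))
E
python3 - <<'E'
from h import *
np.set_printoptions(precision=4,suppress=True)
o=ctrl.get_obs();print(o["ee_pos"],o["eef_rot"],o["force"],o["qpos"],inpan(o["ee_pos"]))
delta(pan(-156,-50,60),RL);delta(pan(-156,-50,8),RL)
print("panel x dir in tool",RL.inv().apply(RP.apply([1,0,0])),"z",RL.inv().apply([0,0,1]))
E
```

```text
[ 0.4486 -0.1051  0.1711] [3.1409 0.5525 3.0229] [-0.3177  0.1742 -0.3885] [-0.3948 -0.1476  2.1889  0.2648  0.5812 -2.0303] [-248.8025 -145.0446  153.0936]
shift units (in present tool axes) [-0.58  1.92  2.55] turn [-0.005  0.002 -0.01 ]
shift units (in present tool axes) [-0.04  1.92  3.43] turn [-0.005  0.002 -0.01 ]
panel x dir in tool [-0.8525  0.      0.5227] z [-0.5227  0.     -0.8525]
```

move_arm([
  [0, -0.097, 0.32, 0.425, 0, 0, 0],
  [0, -0.097, 0.32, 0.425, 0, 0, 0],
  [0, -0.097, 0.32, 0.425, 0, 0, 0],
  [0, -0.097, 0.32, 0.425, 0, 0, 0],
  [0, -0.097, 0.32, 0.425, 0, 0, 0],
  [0, -0.097, 0.32, 0.425, 0, 0, 0],
  [0, 0.135, 0, 0.22, 0, 0, 0],
  [0, 0.135, 0, 0.22, 0, 0, 0],
  [0, 0.135, 0, 0.22, 0, 0, 0],
  [0, 0.135, 0, 0.22, 0, 0, 0],
  [0, 0, 0, 0, 0, 0, 0],
])

```text
time_s: 15.8
ee_pos: [0.5526, -0.0206, 0.0255]
eef_rot: [-3.141, 0.547, 3.024]
force: [-0.3, -0.2, -0.2]
grip_width: 0.0004
grip_force: 0.0
```

move_arm([
  [0, -0.085, 0, 0.052, 0, 0, 0],
  [0, -0.085, 0, 0.052, 0, 0, 0],
  [0, -0.085, 0, 0.052, 0, 0, 0],
  [0, -0.085, 0, 0.052, 0, 0, 0],
  [0, -0.068, 0, 0.042, 0, 0, 0],
  [0, -0.068, 0, 0.042, 0, 0, 0],
  [0, -0.068, 0, 0.042, 0, 0, 0],
  [0, -0.068, 0, 0.042, 0, 0, 0],
  [0, -0.068, 0, 0.042, 0, 0, 0],
  [0, -0.068, 0, 0.042, 0, 0, 0],
  [0, -0.068, 0, 0.042, 0, 0, 0],
  [0, -0.068, 0, 0.042, 0, 0, 0],
  [0, -0.068, 0, 0.042, 0, 0, 0],
  [0, -0.068, 0, 0.042, 0, 0, 0],
  [0, -0.068, 0, 0.042, 0, 0, 0],
  [0, -0.068, 0, 0.042, 0, 0, 0],
  [0, -0.068, 0, 0.042, 0, 0, 0],
  [0, -0.068, 0, 0.042, 0, 0, 0],
  [0, 0, 0, 0, 0, 0, 0],
])

```text
time_s: 17.7
ee_pos: [0.6281, -0.03, 0.0276]
eef_rot: [3.142, 0.552, 3.024]
force: [-0.9, 0.5, -0.5]
grip_width: 0.0003
grip_force: 0.0
```

```bash
python3 - <<'E'
from h import *
np.set_printoptions(precision=4,suppress=True)
o=ctrl.get_obs();print(o["ee_pos"],o["eef_rot"],o["force"],inpan(o["ee_pos"]))
c=wrist();s=ctrl.camera("side")
im=np.hstack([c["color"],cv2.resize(s["color"][90:282,190:330],(280,384))])
cv2.imwrite("pics/w5.png",im)
E
```

```text
[ 0.6281 -0.03    0.0276] [3.1416 0.5525 3.0238] [-0.8842  0.5204 -0.4566] [-78.3513 -51.1249   9.6003]
```

View pics/w5.png

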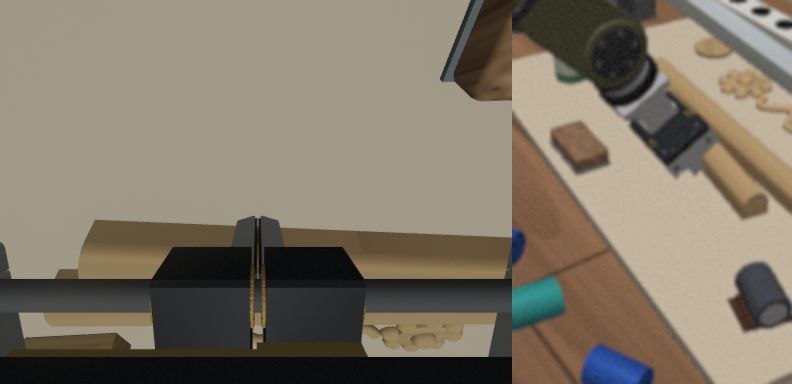

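The loose moulding is nearly parallel, being pushed by the fingers at (258,235). Pressing it the rest of the way home.

move_arm([
  [0, -0.034, 0, 0.021, 0, 0, 0],
  [0, -0.034, 0, 0.021, 0, 0, 0],
  [0, -0.034, 0, 0.021, 0, 0, 0],
  [0, -0.034, 0, 0.021, 0, 0, 0],
  [0, -0.034, 0, 0.021, 0, 0, 0],
  [0, -0.034, 0, 0.021, 0, 0, 0],
  [0, -0.034, 0, 0.021, 0, 0, 0],
  [0, -0.034, 0, 0.021, 0, 0, 0],
  [0, 0, 0, 0, 0, 0, 0],
])

```text
time_s: 18.7
ee_pos: [0.6437, -0.0318, 0.0275]
eef_rot: [-3.142, 0.552, 3.024]
force: [0.3, 0.2, -0.8]
grip_width: 0.0004
grip_force: 0.1
```

move_arm([
  [0, -0.017, 0, 0.0105, 0, 0, 0],
  [0, -0.017, 0, 0.0105, 0, 0, 0],
  [0, -0.017, 0, 0.0105, 0, 0, 0],
  [0, -0.017, 0, 0.0105, 0, 0, 0],
  [0, 0, 0, 0, 0, 0, 0],
])

```text
time_s: 19.2
ee_pos: [0.6452, -0.0319, 0.0265]
eef_rot: [-3.141, 0.546, 3.024]
force: [-25.8, 1.8, 14.7]
grip_width: 0.0006
grip_force: 12.4
```

It firmly meets the fixed moulding (26 N, face at the expected place). Backing off and checking the fit.

move_arm([
  [0, 0.1, 0, -0.06, 0, 0, 0],
  [0, 0.4, 0, -0.3, 0, 0, 0],
  [0, 0.5, 0, -0.5, 0, 0, 0],
  [0, 0.3, 0, -0.8, 0, 0, 0],
  [0, 0.2, 0, -0.8, 0, 0, 0],
  [0, 0, 0, -0.8, 0, 0, 0],
  [0, 0, 0, -0.4, 0, 0, 0],
  [0, 0, 0, 0, 0, 0, 0],
])

```text
time_s: 20.0
ee_pos: [0.4892, -0.0134, 0.1469]
eef_rot: [3.141, 0.557, 3.024]
force: [0.6, 0.2, -1.2]
grip_width: 0.0005
grip_force: 0.0
```

```bash
python3 - <<'E'
from h import *
np.set_printoptions(precision=4,suppress=True)
o=ctrl.get_obs();print(o["ee_pos"],inpan(o["ee_pos"]),o["force"])
c=wrist();np.save("w6.npy",{k:c[k] for k in("color","K","pose")},allow_pickle=True)
L=[(pan(x,-210,z),pan(x,210,z),col) for x,z,col in((-18,36,(0,0,255)),(-54,0,(0,200,0)))]
L+=[(pan(-54,-163,0),pan(-18,-163,0),(255,0,0)),(pan(-54,137,0),pan(-18,137,0),(255,0,0)),(pan(-67,130,0),pan(-67,130,52),(255,0,255))]
draw(c,L,"w6.png")
delta(pan(-245,-294,150),RL)
E
```

```text
[ 0.4892 -0.0134  0.1469] [-218.3021  -49.4911  128.8875] [ 0.5673  0.246  -1.1788]
shift units (in present tool axes) [ 0.17 -4.89 -0.64] turn [-0.006  0.005 -0.009]
```

View pics/w6.png

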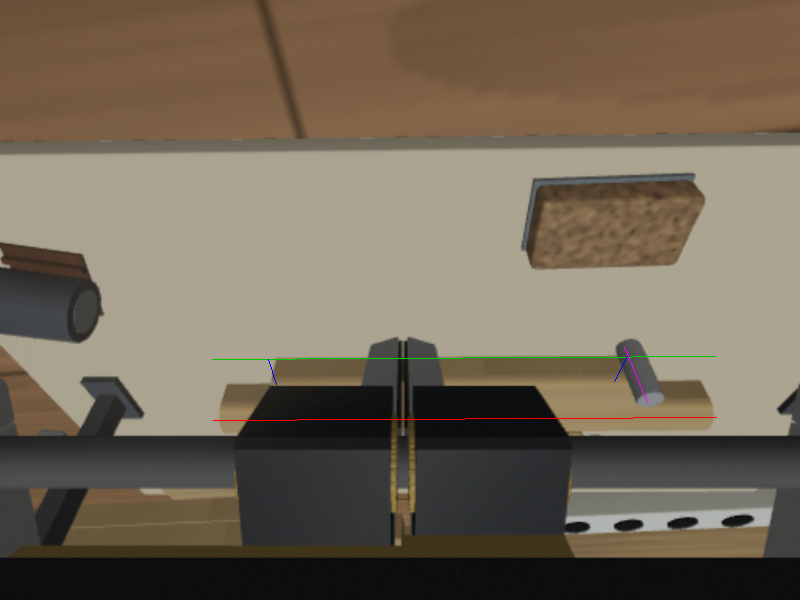

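The green line (expected flush foot) coincides with the loose moulding's foot, whose tail is at (272,358); the post at (635,360) is beside its other end. Flush. Next the grey weight, seen at (50,305) in its cradle.

move_arm([
  [1, 0.014, -0.41, -0.053, 0, 0, 0],
  [1, 0.014, -0.41, -0.053, 0, 0, 0],
  [1, 0.014, -0.41, -0.053, 0, 0, 0],
  [1, 0.014, -0.41, -0.053, 0, 0, 0],
  [1, 0.014, -0.41, -0.053, 0, 0, 0],
  [1, 0.014, -0.41, -0.053, 0, 0, 0],
  [1, 0.014, -0.41, -0.053, 0, 0, 0],
  [1, 0.014, -0.41, -0.053, 0, 0, 0],
  [1, 0.014, -0.41, -0.053, 0, 0, 0],
  [1, 0.014, -0.41, -0.053, 0, 0, 0],
  [1, 0.014, -0.41, -0.053, 0, 0, 0],
  [1, 0.014, -0.41, -0.053, 0, 0, 0],
  [1, 0, 0, 0, 0, 0, 0],
])

```text
time_s: 21.35
ee_pos: [0.4373, -0.2555, 0.1668]
eef_rot: [-3.142, 0.548, 3.017]
force: [0.3, 0.4, -0.3]
grip_width: 0.0939
grip_force: 0.0
```

```bash
python3 - <<'E'
from h import *
np.set_printoptions(precision=4,suppress=True)
o=ctrl.get_obs();print(o["ee_pos"],inpan(o["ee_pos"]),o["qpos"])
c=wrist();np.save("w7.npy",{k:c[k] for k in("color","K","pose")},allow_pickle=True)
w=pan(-144,-294,24);v=RP.apply([0,1,0])
L=[(w-.03*v,w+.03*v,(0,0,255))]
for s in(-.03,.03):
  e=RP.apply([.022,0,0]);q=w+s*v;L.append((q-e,q+e,(0,255,0)))
draw(c,L,"w7.png")
for r in ctrl.cut_out("weight",c)[:3]:
    rc=cv2.minAreaRect(np.argwhere(r["mask"])[:,::-1].astype(np.float32));print(round(r["conf"],2),r["centre"],cv2.boxPoints(rc)*1.5625)
E
```

```text
[ 0.4373 -0.2555  0.1668] [-243.9636 -295.7727  148.7897] [-0.771   0.0099  2.0532  0.5139  0.6923 -2.5533]
0.86 [207.2, 133.8] [[160.3448 322.7371]
 [199.0517 279.1918]
 [261.5087 334.709 ]
 [222.8018 378.2543]]
0.82 [6.6, 423.5] [[606.25     0.    ]
 [707.8125   0.    ]
 [707.8125  20.3125]
 [606.25    20.3125]]
0.77 [199.7, 262.2] [[359.9959 333.6244]
 [367.9926 273.649 ]
 [456.2159 285.4121]
 [448.2191 345.3875]]
```

View pics/w7.png

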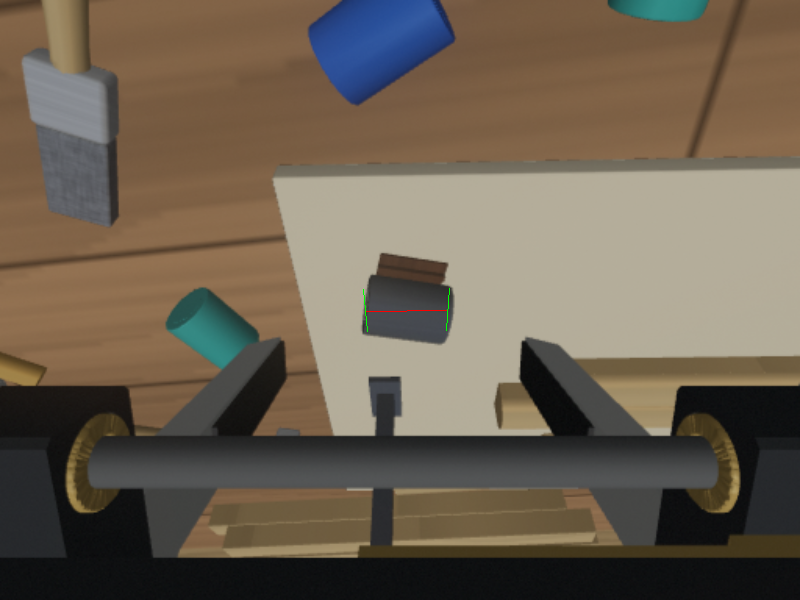

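The weight lies in the cradle at (408,310), on my estimate but turned a little from the panel's axis. Joint 6 is at its limit here, so I'll turn with the weight and go forward.

```bash
python3 - <<'E'
from h import *
np.set_printoptions(precision=4,suppress=True)
a=np.load("w7.npy",allow_pickle=True).item();k=1.5625
P=lambda x,y,z:onz(a,(x/k,y/k),z)
l,r=P(365,305,.042),P(449,317,.042);print(l,r,(l+r)/2,"yaw",np.arctan2(-(r-l)[0],(r-l)[1]))
u,v=P(370,276,.058),P(452,289,.058);print("top edge yaw",np.arctan2(-(v-u)[0],(v-u)[1]))
u,v=P(367,333,.026),P(443,343,.026);print("low edge yaw",np.arctan2(-(v-u)[0],(v-u)[1]))
u,v=P(380,253,.02),P(447,264,.02);print("cradle yaw",np.arctan2(-(v-u)[0],(v-u)[1]))
yw=-.28
RG=Ro.from_euler('z',yw-yaw)*RL
w=np.array([.537,-.2645,.042])
for h in(.1,0): delta(w+RG.apply([0,0,.019])-RG.apply([0,0,h]),RG)
E
```

```text
[ 0.5271 -0.2936  0.042 ] [ 0.5473 -0.2339  0.042 ] [ 0.5372 -0.2638  0.042 ] yaw -0.3268371436765213
top edge yaw -0.335651752131363
low edge yaw -0.32248081012870583
cradle yaw -0.3330184131471649
shift units (in present tool axes) [-0.42  0.16  1.56] turn [ 0.083 -0.002  0.136]
shift units (in present tool axes) [-0.41 -0.01  3.55] turn [ 0.083 -0.002  0.136]
```

move_arm([
  [1, 0, 0, 0, 0.054, 0, 0.088],
  [1, 0, 0, 0, 0.054, 0, 0.088],
  [1, -0.2, 0, 0.4, 0, 0, 0],
  [1, -0.2, 0, 0.4, 0, 0, 0],
  [1, 0, 0, 0, 0, 0, 0],
])

```text
time_s: 21.95
ee_pos: [0.4743, -0.2646, 0.1422]
eef_rot: [-3.141, 0.547, 2.818]
force: [-0.3, 0.4, 0.8]
grip_width: 0.0941
grip_force: 0.0
```

```bash
python3 - <<'E'
from h import *
np.set_printoptions(precision=4,suppress=True)
o=ctrl.get_obs();print(o["ee_pos"],o["eef_rot"],o["qpos"])
RG=Ro.from_euler('z',-.33-yaw)*RL
w=np.array([.537,-.264,.042])
for h in(.07,0): delta(w+RG.apply([0,0,.019])-RG.apply([0,0,h]),RG)
E
```

```text
[ 0.4743 -0.2646  0.1422] [-3.1406  0.5469  2.8176] [-0.6626  0.105   2.0184  0.3509  0.5234 -2.1699]
shift units (in present tool axes) [0.03 0.42 1.31] turn [ 0.002 -0.003  0.005]
shift units (in present tool axes) [0.03 0.41 2.71] turn [ 0.002 -0.003  0.005]
```

move_arm([
  [1, 0.01, 0.21, 0.2, 0, 0, 0],
  [1, 0.02, 0.2, 0.2, 0, 0, 0],
  [1, 0, 0, 0.4, 0, 0, 0],
  [1, 0, 0, 0.4, 0, 0, 0],
  [1, 0, 0, 0.4, 0, 0, 0],
  [1, 0, 0, 0.4, 0, 0, 0],
  [1, 0, 0, 0.3, 0, 0, 0],
  [1, 0, 0, 0.25, 0, 0, 0],
  [1, 0, 0, 0.16, 0, 0, 0],
  [1, 0, 0, 0, 0, 0, 0],
  [0.55, 0, 0, 0, 0, 0, 0],
  [0.55, 0, 0, 0, 0, 0, 0],
  [0.55, 0, 0, 0, 0, 0, 0],
  [0.55, 0, 0, 0, 0, 0, 0],
  [0.55, 0, 0, 0, 0, 0, 0],
  [0.55, 0, 0, 0, 0, 0, 0],
  [0.55, 0, 0, 0, 0, 0, 0],
], force=35)

```text
time_s: 23.65
ee_pos: [0.5458, -0.2689, 0.0282]
eef_rot: [-3.14, 0.55, 2.815]
force: [-3.7, 1.6, 5.8]
grip_width: 0.0596
grip_force: 35.0
```

move_arm([
  [0.5, -0.08, 0, -0.13, 0, 0, 0],
  [0.5, -0.157, 0, -0.256, 0, 0, 0],
  [0.5, -0.157, 0, -0.256, 0, 0, 0],
  [0.5, -0.157, 0, -0.256, 0, 0, 0],
  [0.5, -0.157, 0, -0.256, 0, 0, 0],
  [0.5, -0.157, 0, -0.256, 0, 0, 0],
  [0.5, -0.157, 0, -0.256, 0, 0, 0],
  [0.5, 0, 0, 0, 0, 0, 0],
])

```text
time_s: 24.45
ee_pos: [0.5462, -0.269, 0.1274]
eef_rot: [-3.139, 0.551, 2.816]
force: [0.0, -0.2, -4.8]
grip_width: 0.0603
grip_force: 35.0
```

```bash
python3 - <<'E'
from h import *
np.set_printoptions(precision=4,suppress=True)
o=ctrl.get_obs();print(o["ee_pos"],o["eef_rot"],o["qpos"],o["force"],o["grip_width"],o["grip_force"],inpan(o["ee_pos"]))
g=RL.apply([0,0,.019])
for p in((-130,-50,110),(-60,-12,85),(-18,-12,70),(-18,-12,54)):
  delta(pan(*p)+g,RL)
E
```

```text
[ 0.5462 -0.269   0.1274] [-3.1391  0.5513  2.8158] [-0.5742  0.2628  1.8696  0.2737  0.4867 -2.0268] [ 0.0425 -0.2338 -4.8235] 0.06034157123914471 34.98534858226776 [-134.2484 -297.574   109.3561]
shift units (in present tool axes) [ 0.84  4.89 -0.16] turn [-0.117  0.001 -0.186]
shift units (in present tool axes) [0.08 5.94 0.89] turn [-0.117  0.001 -0.186]
shift units (in present tool axes) [-0.46  6.13  1.57] turn [-0.117  0.001 -0.186]
shift units (in present tool axes) [-0.29  6.13  1.85] turn [-0.117  0.001 -0.186]
```

The weight is held (4.8 N more on the wrist, 60 mm wide). Carrying it to the robot's side of the groove.

move_arm([
  [0.5, 0.07, 0.407, -0.013, 0, 0, 0],
  [0.5, 0.07, 0.407, -0.013, 0, 0, 0],
  [0.5, 0.07, 0.407, -0.013, 0, 0, 0],
  [0.5, 0.07, 0.407, -0.013, 0, 0, 0],
  [0.5, 0.07, 0.407, -0.013, 0, 0, 0],
  [0.5, 0.07, 0.407, -0.013, 0, 0, 0],
  [0.5, 0.07, 0.407, -0.013, 0, 0, 0],
  [0.5, 0.07, 0.407, -0.013, 0, 0, 0],
  [0.5, 0.07, 0.407, -0.013, 0, 0, 0],
  [0.5, 0.07, 0.407, -0.013, 0, 0, 0],
  [0.5, 0.07, 0.407, -0.013, 0, 0, 0],
  [0.5, 0.07, 0.407, -0.013, 0, 0, 0],
  [0.5, 0, 0, 0, -0.058, 0, -0.093],
  [0.5, 0, 0, 0, -0.058, 0, -0.093],
  [0.5, 0, 0, 0, 0, 0, 0],
])

```text
time_s: 25.95
ee_pos: [0.5854, -0.0248, 0.1084]
eef_rot: [-3.141, 0.544, 2.99]
force: [0.4, -0.4, -3.8]
grip_width: 0.0599
grip_force: 35.0
```

```bash
python3 - <<'E'
from h import *
np.set_printoptions(precision=4,suppress=True)
o=ctrl.get_obs();print(o["ee_pos"],o["eef_rot"],o["qpos"],o["force"],o["grip_width"],inpan(o["ee_pos"]))
c=wrist();k=1.5625
L=[(pan(x,-210,z),pan(x,210,z),col) for x,z,col in((-18,36,(0,0,255)),(-54,0,(0,200,0)))]
L+=[(pan(-54,-163,0),pan(-18,-163,0),(255,0,0)),(pan(-67,130,0),pan(-67,130,52),(255,0,255))]
draw(c,L,"w8.png")
g=RL.apply([0,0,.019])
for p in((-60,-12,85),(-18,-12,70),(-18,-12,54)): delta(pan(*p)+g,RL)
E
```

```text
[ 0.5854 -0.0248  0.1084] [-3.1415  0.5437  2.9904] [-0.0901  0.2484  1.9397 -0.0793  0.4117 -1.4458] [ 0.3612 -0.3944 -3.8099] 0.05990710958745731 [-121.3979  -50.5135   90.3678]
shift units (in present tool axes) [-0.96  0.84  1.09] turn [-0.025 -0.006 -0.043]
shift units (in present tool axes) [-1.52  0.88  1.78] turn [-0.025 -0.006 -0.043]
shift units (in present tool axes) [-1.36  0.88  2.05] turn [-0.025 -0.006 -0.043]
```

View pics/w8.png

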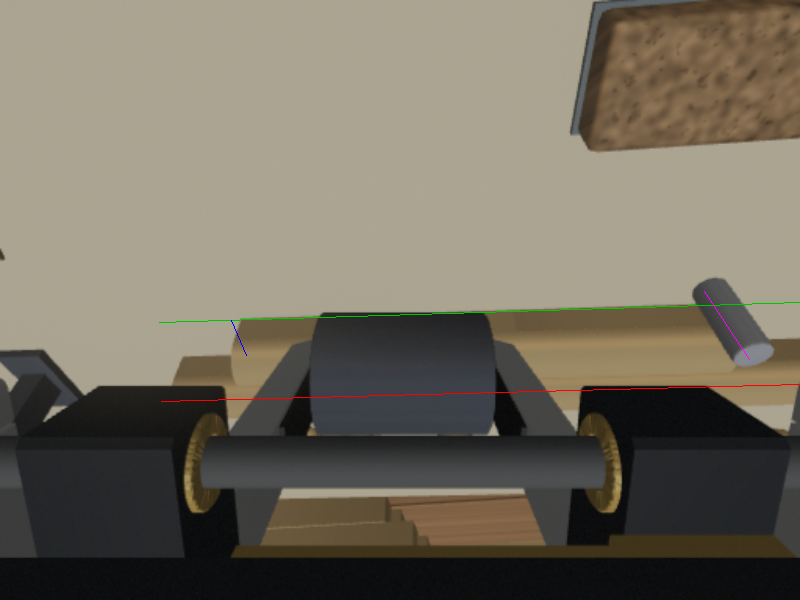

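The held weight sits at (403,372) in front of the mouldings, and the flush lines still match. Going in under the lamp.

move_arm([
  [0.5, 0, 0, 0, -0.025, -0.006, -0.043],
  [0.5, -0.16, 0.14, 0.18, 0, 0, 0],
  [0.5, -0.16, 0.14, 0.18, 0, 0, 0],
  [0.5, -0.16, 0.14, 0.18, 0, 0, 0],
  [0.5, -0.16, 0.14, 0.18, 0, 0, 0],
  [0.5, -0.16, 0.14, 0.18, 0, 0, 0],
  [0.5, -0.16, 0.14, 0.18, 0, 0, 0],
  [0.5, 0, 0, 0, 0, 0, 0],
])

```text
time_s: 26.8
ee_pos: [0.6596, 0.0108, 0.0875]
eef_rot: [3.141, 0.55, 3.034]
force: [-0.0, 0.0, -4.5]
grip_width: 0.0602
grip_force: 35.0
```

```bash
python3 - <<'E'
from h import *
np.set_printoptions(precision=4,suppress=True)
o=ctrl.get_obs();print(o["eef_rot"],o["force"],o["grip_width"],inpan(o["ee_pos"]))
g=RL.apply([0,0,.019])
for p in((-18,-10,70),(-18,-10,57),(-18,-10,54)): delta(pan(*p)+g,RL)
E
```

```text
[3.1409 0.5504 3.0345] [-0.0419  0.0393 -4.4862] 0.06021739707411746 [-51.4342  -7.2418  69.5321]
shift units (in present tool axes) [-0.57 -0.06  0.72] turn [ 0.001  0.    -0.   ]
shift units (in present tool axes) [-0.44 -0.06  0.94] turn [ 0.001  0.    -0.   ]
shift units (in present tool axes) [-0.41 -0.06  0.99] turn [ 0.001  0.    -0.   ]
```

move_arm([
  [0.5, -0.095, -0.01, 0.12, 0, 0, 0],
  [0.5, -0.095, -0.01, 0.12, 0, 0, 0],
  [0.5, -0.095, -0.01, 0.12, 0, 0, 0],
  [0.5, -0.095, -0.01, 0.12, 0, 0, 0],
  [0.5, -0.095, -0.01, 0.12, 0, 0, 0],
  [0.5, -0.095, -0.01, 0.12, 0, 0, 0],
  [0.5, 0, 0, 0, 0, 0, 0],
  [0.5, 0.016, 0, 0.026, 0, 0, 0],
  [0.5, 0.016, 0, 0.026, 0, 0, 0],
  [0.5, 0.016, 0, 0.026, 0, 0, 0],
  [0.5, 0.016, 0, 0.026, 0, 0, 0],
  [0.5, 0.016, 0, 0.026, 0, 0, 0],
  [0.5, 0.016, 0, 0.026, 0, 0, 0],
  [0.5, 0, 0, 0, 0, 0, 0],
])

```text
time_s: 28.2
ee_pos: [0.7017, 0.0028, 0.0635]
eef_rot: [-3.141, 0.551, 3.038]
force: [0.1, 0.8, -3.2]
grip_width: 0.0597
grip_force: 35.0
```

move_arm([
  [0.5, 0.0105, 0, 0.017, 0, 0, 0],
  [0.5, 0.0105, 0, 0.017, 0, 0, 0],
  [0.5, 0.0105, 0, 0.017, 0, 0, 0],
  [0.5, 0.0105, 0, 0.017, 0, 0, 0],
  [0.5, 0, 0, 0, 0, 0, 0],
])

```text
time_s: 28.7
ee_pos: [0.7018, 0.0027, 0.0595]
eef_rot: [-3.141, 0.551, 3.038]
force: [0.3, 0.2, -4.2]
grip_width: 0.0598
grip_force: 35.0
```

move_arm([
  [0.5, 0.0105, 0, 0.017, 0, 0, 0],
  [0.5, 0.0105, 0, 0.017, 0, 0, 0],
  [0.5, 0, 0, 0, 0, 0, 0],
])

```text
time_s: 29.0
ee_pos: [0.7019, 0.0027, 0.0582]
eef_rot: [-3.141, 0.552, 3.038]
force: [-3.4, -0.4, 0.9]
grip_width: 0.0599
grip_force: 35.0
```

The weight touches the fixed moulding side first (force toward -x), so I shift 1.5 mm back and settle it.

move_arm([
  [0.5, 0.026, 0, -0.016, 0, 0, 0],
  [0.5, 0.0105, 0, 0.017, 0, 0, 0],
  [0.5, 0, 0, 0, 0, 0, 0],
])

```text
time_s: 29.3
ee_pos: [0.7013, 0.0029, 0.0581]
eef_rot: [3.142, 0.555, 3.038]
force: [0.9, -0.5, 4.4]
grip_width: 0.0596
grip_force: 35.0
```

move_arm([
  [0.7, 0, 0, 0, 0, 0, 0],
  [0.8, 0, 0, 0, 0, 0, 0],
  [0.9, 0, 0, 0, 0, 0, 0],
  [0.9, 0, 0, 0, 0, 0, 0],
  [0.9, 0, 0, 0, 0, 0, 0],
])

```text
time_s: 29.8
ee_pos: [0.7002, 0.0029, 0.0566]
eef_rot: [-3.141, 0.551, 3.038]
force: [-0.3, -0.4, -0.3]
grip_width: 0.0845
grip_force: 0.0
```

move_arm([
  [0.9, 0, 0, -0.1, 0, 0, 0],
  [0.9, 0, 0, -0.2, 0, 0, 0],
  [0.9, 0, 0, -0.3, 0, 0, 0],
  [0.9, 0, 0, -0.4, 0, 0, 0],
  [0.9, 0, 0, -0.5, 0, 0, 0],
  [0.9, 0.2, 0, -0.5, 0, 0, 0],
  [0.9, 0.4, 0, -0.5, 0, 0, 0],
  [0.9, 0.4, 0, -0.5, 0, 0, 0],
  [0.9, 0.2, 0, -0.3, 0, 0, 0],
  [0.9, 0, 0, 0, 0, 0, 0],
])

```text
time_s: 30.8
ee_pos: [0.5625, 0.0174, 0.1678]
eef_rot: [3.142, 0.554, 3.038]
force: [0.4, 0.5, 0.4]
grip_width: 0.0846
grip_force: 0.0
```

```bash
python3 - <<'E'
from h import *
np.set_printoptions(precision=4,suppress=True)
o=ctrl.get_obs();print(inpan(o["ee_pos"]),o["force"],o["time_s"])
c=wrist();s=ctrl.camera("side")
L=[(pan(x,-210,z),pan(x,210,z),col) for x,z,col in((-18,36,(0,0,255)),(-54,0,(0,200,0)))]
w=pan(-18,-10,54);v=RP.apply([0,.03,0]);L.append((w-v,w+v,(255,255,0)))
draw(c,L,"t.png")
im=np.hstack([cv2.imread("pics/t.png")[:,120:680],cv2.resize(s["color"][80:230,220:280],(240,600))]);cv2.imwrite("pics/w9.png",im)
for r in ctrl.cut_out("weight",c)[:3]: print(r["conf"],r["centre"])
E
```

```text
[-148.6531  -10.9918  149.7936] [0.3501 0.4982 0.3564] 30.8
0.69 [233.5, 259.8]
```

View pics/w9.png

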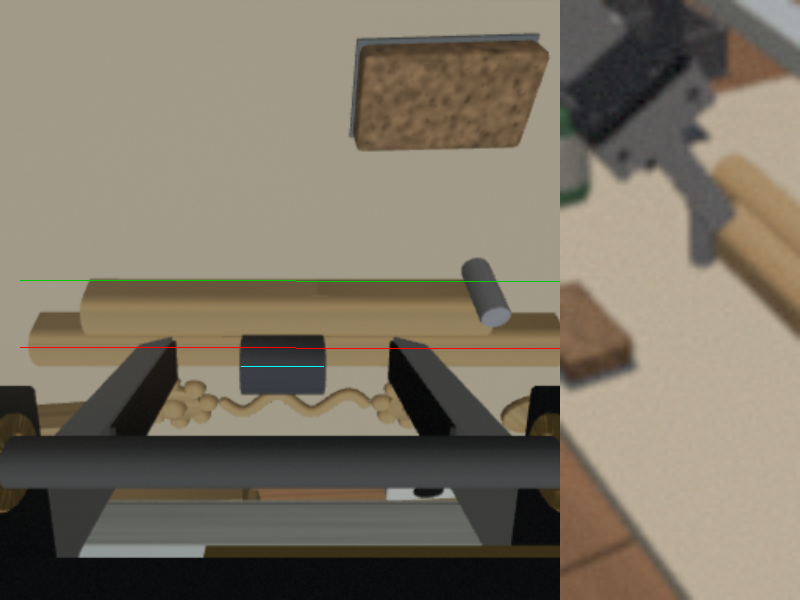

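The weight lies at (283,365) in the groove, right on the expected line. The loose moulding (85–495) is flush, with its heel at the post (485,290), and the gripper is clear.

```bash
python3 -c "
from station import ctrl
print(ctrl.hand_in())"
```

```text
the job is handed in; nothing more can be done
None
```

I've handed the job in: the last picture shows the loose moulding flush along the fixed one with its heel at the post, and the steel weight lying in the groove near its middle; the hand-in gave no verdict.

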